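# Seat a drill chuck in its taper socket

### The arm

A 6-joint arm with a two-finger parallel gripper is mounted at the origin on a cart in front of the work surface, level with it; the furniture and walls round the work are solid. World frame = base frame: x ahead of the robot, y to its left, z up, the work surface at z = 0. Lengths are in m, angles in degrees, forces in N, time in s.
With the tool pointing down it reaches from about 0.3 to 0.75 m from the base axis. Payload 8.5 kg.
Tool frame: the origin (TCP) lies at the very end of the fingers, on their centre line; the grasp point (between the pads) lies 19 mm behind it; z points along the fingers, y is the line along which they close (so a half turn about z gives the same grasp; the last joint's range is limited). The gripper opens to 85 mm and grips with 20 to 120 N. Pads are 22 mm wide; open, the fingers measure 114 mm over their backs; the gripper's body (76 mm by 85 mm) begins 54 mm behind the grasp point. The pads swing forward as they close: fully open they stand 13 mm farther back than shut.
Start: joints at [-80.403, 21.807, 74.336, -0, 83.858, -12.336], TCP at [0.205, -0.51, 0.231] pointing down, gripper open.
Joint ranges: [-178.18, 178.18], [-50.72, 133.34], [12.68, 142.11], [-81.47, 261.47], [9.98, 163.14], [-165.26, 165.26]. Speed limits (degrees/s): [136.94, 136.94, 180, 180, 180, 180].

### API

Orientations are given as a 3x3 rotation matrix whose columns are the frame's x, y, z axes.
In Python, from rig import env, optics, spotter gives the robot as it stands.
- The arm moves only by the shell command python3 -m crank 'ROWS' [FORCE]. ROWS is JSON, one flat list of numbers, 5 for each row, row after row: the finger opening in cm, from 0 to 8.54, then the shift along the tool's x, y, z in cm, then the turn about the tool's z in rad. A call has exactly 8 rows; each row shifts and turns the commanded pose from where the row before left it, along the tool's axes as they then stand; what a row does not reach is not made up. A row lasts 1/12 s, in which the tool goes at most 41.7 mm and 7.16 degrees, less where a joint would pass 70% of its speed; a pose out of reach is approached as far as the arm can. A call is refused whole if a number of a shift passes 4.17 or a number of a turn 0.125, either way. A call with a gripper value outside its range is refused whole. The fingers move at their own pace and stop on an object; FORCE is the grip in N (left out, the last holds). Time passes only in rows, so rows that do not move let the fingers close, or fill a call up. It gives the time, the measured TCP pose, the force, the opening and the grip force at its end, in the units of the state.
- env.observe(): the state, without advancing time (a new reading comes with each control period).
- optics.get_image(name): name is "side" or "top"; returns a dict with "color" (480x640x3 uint8, red, green, blue), "intrinsics" (3x3 intrinsics, pixels), "pose" (4x4, takes a point from camera to world coordinates). Camera axes: x right, y up, looking along -z (the intrinsics and any distortion apply to the point x, -y, -z); pixel columns grow to the right and rows downward; lengths in m; the calibration is good to about 2 mm. A picture is of the moment at which its call begins. There is no depth.
- env.close_job(): hands the job in; it is judged then, once.
Trained networks look in a picture, given as the dict that the camera call returned (one of the last four; its "shot" number tells which), for a name from the list of things; names that differ only in an ending like _2 or _b are one class to them, and where a whole thing is asked for, a point or a joint stands for the part that bears it (a point fixed in the world has none). Each returns a list of dicts, best first, with "score" (0 to 1); they miss things now and then, are a little off and sometimes report something else, mostly with a low value. They report only what shows in the picture. A call takes as long as a camera call. They do not tell look-alikes from the thing itself.
- spotter.look_for(picture, query): "at" ([column, row] as shares, 0 to 1, of the picture: columns of its width, rows of its height, amid what is visible of it).
The state is a dict: "time_s": time; "q": joint angles; "qvel": joint speeds; "joint_efforts": joint torques, N m; "position": TCP position; "tool_rot": TCP orientation; "ft_force": force on the tool from outside, world axes, zero at the start; "wrist_torque": the same for the moment, N m; "grip_width": finger opening in m; "gripper_force": force on a finger pad.
Only numpy, scipy, OpenCV 4.12 (cv2) and the standard library are available. Lean on these libraries where they do the work, as an engineer would, in place of code of your own. Each camera call takes 0.05 s, during which the arm holds its last target. There are 200 camera calls.

### The job

Lift the drill chuck out of the tool rack, put its tapered shank into the round taper socket standing on the bench, and push or tap it straight down until its flange sits flat on the socket's top face, so that the taper alone grips it when you let go. Leave the lathe centre and the saw arbor in the rack.

Things in the scene. Friction and masses are not known exactly. Their poses are not given: they have to be found in the camera images.
- chuck_grip (a point): Drill chuck, plain steel: knurled 34 mm cylinder, conical nose with three small jaws on top. This point: on the axis, mid-cylinder (cylinder from 21 mm below to 16 mm above it, nose to 33 mm above). Below: flange 48 mm wide, 5 mm thick, then the tapered shank, tip 71 mm below this point. z up; round, any yaw will do. About 0.18 kg. Hangs loosely in one of the rack's three 28 mm holes; lifts straight out.
- chuck_collar (a point): Centre of the flat underside of the drill chuck's flange, 26 mm below chuck_grip. From here the shank tapers from 24 to 12 mm diameter over 45 mm. At the start it rests on the top of the grey sheet-metal rack, 60 mm above the bench; holes 85 mm apart. z up along the axis.
- socket_mouth (a point): Centre of the flat top face of the taper socket: round grey stand fixed to the bench, 74 mm wide on top, 62 mm high, hole open below. A 36 mm funnel narrows to 23 mm at 14 mm depth; below, six sprung jaws form the taper. The shank drops in until the flange is about 13 mm above this face; from there a push of 5 N rising to 12 to 22 N seats it, and friction holds it. z up.
- lathe_centre: Bystander in the rack: same flange and shank, 34 mm cylinder with a sharp cone pointing up, 55 mm tall above the flange's underside. Origin at the centre of the flange's underside.
- saw_arbor: Bystander in the rack: same flange and shank, short cylinder with a thin spindle and a 26 mm round nut on top, 52 mm tall above the flange's underside. Origin at the centre of the flange's underside.
There are look-alikes about, which are no part of the job. What is shaped like the part that bears chuck_grip but orange, pink or turquoise is not meant.

How it is judged:
By the outcome, as a careful person would: the job done as asked, in the order asked, and still so for the second after the job is handed in, with the robot touching nothing.
It also fails if it takes over 48 s, if anything falls off the work surface, if the arm or the gripper's body presses on something with over 40 N, if the wrist force passes 120 N, or if a joint passes its speed limit or range.

## Working session

There is one attempt and no reset: what is moved stays moved. The work goes in short steps, Python scripts to look and compute and a shell command to move; the robot and the scene stay as the last step left them, time stands still between calls to the robot, and variables do not carry over. Pictures are saved under pics/ and viewed, at most 10 in all, crops included, and the job is handed in when it is done.

```bash
mkdir -p pics; cat > h.py <<'E'
import numpy as np, cv2
from rig import env, optics, spotter
def ray(p,at):
    h,w=p["color"].shape[:2]; K=np.array(p["intrinsics"]); T=np.array(p["pose"])
    d=np.linalg.inv(K)@np.array([at[0]*w,at[1]*h,1]); d=T[:3,:3]@np.array([d[0],-d[1],-d[2]])
    return T[:3,3],d/np.linalg.norm(d)
def onz(p,at,z):
    o,d=ray(p,at); return o+d*(z-o[2])/d[2]
def proj(p,X):
    K=np.array(p["intrinsics"]); T=np.array(p["pose"]); c=np.linalg.inv(T)@np.append(X,1)
    u=K@np.array([c[0],-c[1],-c[2]]); return u[:2]/u[2]
def save(p,n): cv2.imwrite("pics/"+n,p["color"][:,:,::-1])
E
python3 - <<'E'
from h import *
s=env.observe(); print(s["time_s"],s["position"],s["tool_rot"])
for n in ["top","side"]:
    p=optics.get_image(n); save(p,n+"0.png"); print(n,p.keys(),np.round(p["pose"],3).tolist(),np.round(p["intrinsics"],1).tolist())
    for q,z in [("chuck_grip",.086),("chuck_collar",.06),("socket_mouth",.062),("lathe_centre",.06),("saw_arbor",.06)]:
        for r in spotter.look_for(p,q)[:4]:
            print(q,round(r["score"],2),np.round(np.array(r["at"])*[640,480]),np.round(onz(p,r["at"],z),3))
E
```

```text
0.0 [ 0.20536938 -0.50988405  0.23069934] [[ 9.27622467e-01  3.73519062e-01 -2.63142662e-04]
 [ 3.73519023e-01 -9.27621319e-01  1.49251577e-03]
 [ 3.13386346e-04 -1.48277995e-03 -9.99998852e-01]]
top dict_keys(['color', 'intrinsics', 'pose', 'shot']) [[0.012, 0.997, -0.077, 0.38], [-1.0, 0.014, 0.024, 0.026], [0.025, 0.076, 0.997, 1.118], [0.0, 0.0, 0.0, 1.0]] [[480.0, 0.0, 324.4], [0.0, 480.0, 231.2], [0.0, 0.0, 1.0]]
chuck_grip 0.96 [200. 218.] [0.485 0.27  0.086]
chuck_grip 0.9 [289. 233.] [0.455 0.077 0.086]
chuck_grip 0.87 [191. 253.] [0.409 0.287 0.086]
chuck_grip 0.87 [162. 229.] [0.46  0.348 0.086]
chuck_collar 0.87 [291. 234.] [0.454 0.075 0.06 ]
chuck_collar 0.82 [162. 226.] [0.468 0.357 0.06 ]
chuck_collar 0.71 [200. 217.] [0.489 0.276 0.06 ]
socket_mouth 0.62 [432. 269.] [ 0.381 -0.238  0.062]
lathe_centre 0.6 [325. 228.] [ 0.468 -0.001  0.06 ]
saw_arbor 0.54 [247. 238.] [0.445 0.17  0.06 ]
side dict_keys(['color', 'intrinsics', 'pose', 'shot']) [[-0.995, 0.077, -0.07, 0.354], [-0.102, -0.58, 0.808, 1.091], [0.021, 0.811, 0.585, 0.913], [0.0, 0.0, 0.0, 1.0]] [[569.4, 0.0, 319.8], [0.0, 569.4, 233.3], [0.0, 0.0, 1.0]]
chuck_grip 0.93 [323. 344.] [0.409 0.316 0.086]
chuck_grip 0.89 [284. 334.] [0.489 0.297 0.086]
chuck_grip 0.86 [289. 369.] [0.466 0.386 0.086]
chuck_grip 0.7 [314. 271.] [0.452 0.096 0.086]
chuck_collar 0.95 [323. 341.] [0.411 0.282 0.06 ]
chuck_collar 0.88 [289. 367.] [0.471 0.36  0.06 ]
chuck_collar 0.87 [287. 338.] [0.485 0.284 0.06 ]
chuck_collar 0.59 [313. 269.] [0.459 0.058 0.06 ]
lathe_centre 0.63 [311. 246.] [ 0.472 -0.032  0.06 ]
saw_arbor 0.86 [313. 299.] [0.446 0.16  0.06 ]
```

View pics/top0.png

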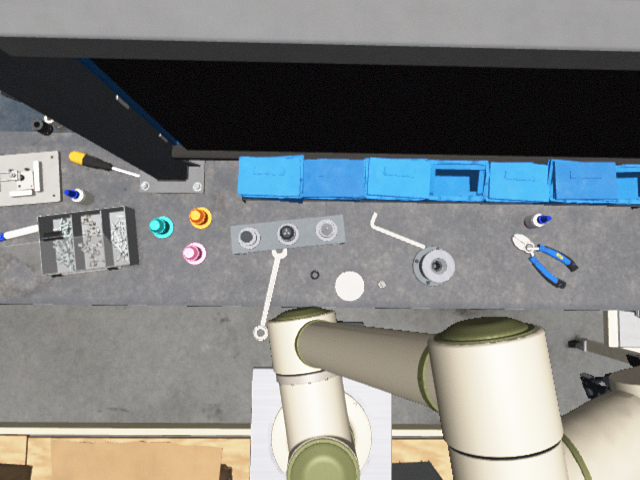

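View pics/side0.png

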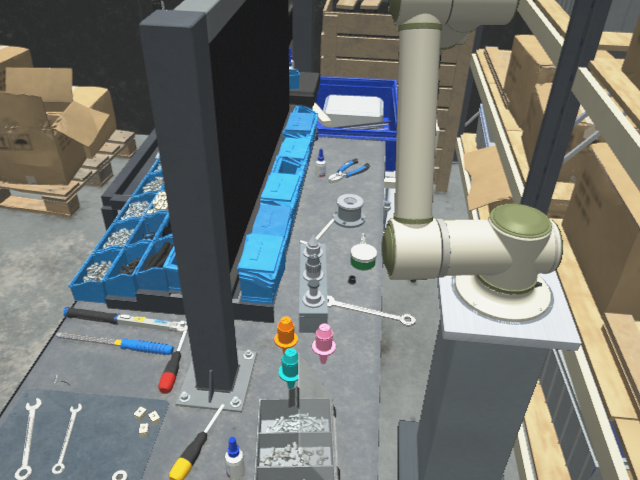

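The chuck is in the rack's middle hole, at top pixel (288,233) and side pixel (314,265). The lathe centre is at (326,229), the arbor at (248,237) and the socket at (435,266). The three coloured look-alikes stand at x 160–200. I'll refine the positions from a crop.

```bash
python3 - <<'E'
from h import *
t=cv2.imread("pics/top0.png"); s=cv2.imread("pics/side0.png")
a=cv2.resize(t[205:265,225:350],None,fx=6,fy=6,interpolation=cv2.INTER_CUBIC)[:, :750]
b=cv2.resize(t[240:290,400:470],None,fx=4.8,fy=4.8,interpolation=cv2.INTER_CUBIC)
c=cv2.resize(s[185:235,325:375],None,fx=4.8,fy=4.8,interpolation=cv2.INTER_CUBIC)
o=np.zeros((600,750,3),np.uint8); o[:360]=a; o[360:600,:336]=b; o[360:600,340:580]=c
cv2.imwrite("pics/crop1.png",o)
pt=optics.get_image("top"); ps=optics.get_image("side")
def best(p,q,near):
    r=[x["at"] for x in spotter.look_for(p,q)]; return min(r,key=lambda a:np.hypot(*(np.array(a)*[640,480]-near)))
A=best(pt,"chuck_grip",[289,233]);B=best(ps,"chuck_grip",[314,271])
(o1,d1),(o2,d2)=ray(pt,A),ray(ps,B)
M=np.stack([d1,-d2],1); k=np.linalg.lstsq(M,o2-o1,rcond=None)[0]; print(o1+k[0]*d1,o2+k[1]*d2)
E
```

```text
[0.4500799  0.07582689 0.07242859] [0.46086222 0.0763489  0.07317134]
```

View pics/crop1.png

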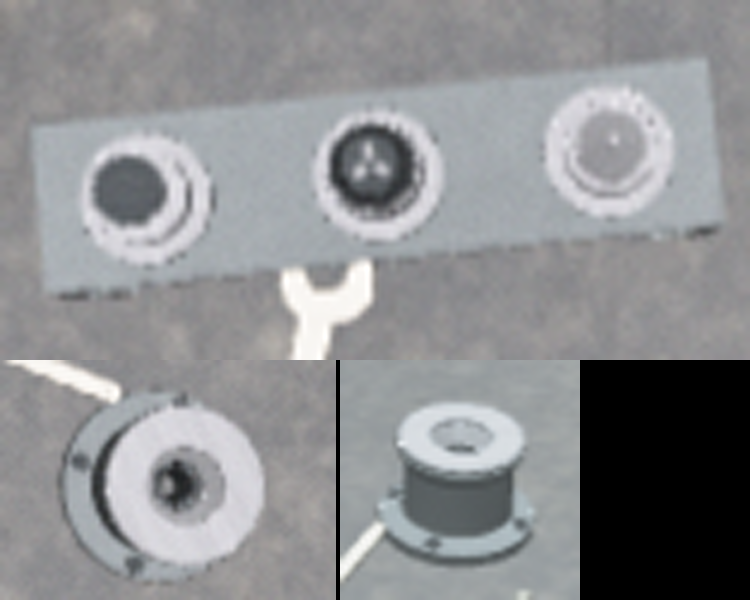

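The crop shows the flange circles centred at arbor (147,198), chuck (378,174) and lathe centre (609,150). The socket's top face is centred at (184,484), and at (461,438) in the side inset.

```bash
python3 - <<'E'
from h import *
pt=optics.get_image("top"); ps=optics.get_image("side")
def w(p,x,y,f,ox,oy,z):
    return onz(p,[((x+.5)/f-.5+ox)/640,((y+.5)/f-.5+oy)/480],z).round(4)
for n,x,y in [("arb",147,198),("chuck",378,174),("lathe",609,150)]: print(n,w(pt,x,y,6,225,205,.065))
print("sock",w(pt,184,124,4.8,400,240,.062),w(ps,121,78,4.8,325,185,.062))
E
```

```text
arb [0.445  0.1656 0.065 ]
chuck [0.4549 0.0815 0.065 ]
lathe [ 0.4649 -0.003   0.065 ]
sock [ 0.3891 -0.2512  0.062 ] [ 0.3894 -0.2493  0.062 ]
```

```bash
python3 -m crank '[8.54,2.83,-2.84,0,0, 8.54,2.83,-2.84,0,0, 8.54,2.83,-2.84,0,0, 8.54,2.83,-2.84,0,0, 8.54,2.83,-2.84,0,0, 8.54,2.83,-2.84,0,0, 8.54,2.83,-2.84,0,0, 8.54,2.83,-2.84,0,0]' 60
python3 -m crank '[8.54,2.83,-2.84,0,0, 8.54,2.83,-2.84,0,0, 8.54,2.83,-2.84,0,0, 8.54,2.83,-2.84,0,0, 8.54,2.83,-2.84,0,0, 8.54,2.83,-2.84,0,0, 8.54,2.83,-2.84,0,0, 8.54,2.83,-2.84,0,0]'
python3 -m crank '[8.54,0,0,0,-0.12, 8.54,0,0,0,-0.12, 8.54,0,0,0,-0.12, 8.54,0,0,0,-0.12, 8.54,0,0,0,-0.12, 8.54,0,0,0,-0.12, 8.54,0,0,0,-0.12, 8.54,0,0,0,-0.12]'
python3 -m crank '[8.54,0,0,0,-0.12, 8.54,0,0,0,-0.12, 8.54,0,0,0,-0.107, 8.54,0,0,0,0, 8.54,0,0,0,0, 8.54,0,0,0,0, 8.54,0,0,0,0, 8.54,0,0,0,0]'
```

```text
time_s: 1.57
position: [0.3308, -0.2131, 0.2315]
tool_rot: [[0.928, 0.373, 0.0], [0.373, -0.928, -0.0], [0.0, 0.001, -1.0]]
ft_force: [1.6, 0.0, -0.6]
grip_width: 0.0855
gripper_force: 0.0
time_s: 2.23
position: [0.4561, 0.0827, 0.2315]
tool_rot: [[0.928, 0.374, 0.001], [0.374, -0.928, -0.0], [0.001, 0.0, -1.0]]
ft_force: [1.4, -0.6, 0.4]
grip_width: 0.0853
gripper_force: 0.0
time_s: 2.9
position: [0.4557, 0.0805, 0.2314]
tool_rot: [[0.22, 0.975, 0.0], [0.975, -0.22, -0.0], [0.0, 0.0, -1.0]]
ft_force: [0.1, 0.8, -0.2]
grip_width: 0.0855
gripper_force: 0.0
time_s: 3.57
position: [0.4557, 0.0805, 0.2313]
tool_rot: [[-0.117, 0.993, -0.0], [0.993, 0.117, 0.0], [0.0, -0.0, -1.0]]
ft_force: [-0.8, 0.3, 0.3]
grip_width: 0.0856
gripper_force: 0.0
```

```bash
python3 -m crank '[8.54,0.1,0,1.6,0, 8.54,0,0,1.6,0, 8.54,0,0,1.6,0, 8.54,0,0,1.6,0, 8.54,0,0,1.6,0, 8.54,0,0,1.6,0, 8.54,0,0,1.6,0, 8.54,0,0,1.6,0]'
python3 - <<'E'
from h import *
p=optics.get_image("side"); save(p,"side1.png"); c=p["color"][150:310,210:420,::-1]
cv2.imwrite("pics/side1c.png",cv2.resize(c,None,fx=3.5,fy=3.5,interpolation=cv2.INTER_CUBIC))
E
```

```text
time_s: 4.23
position: [0.4557, 0.0814, 0.1027]
tool_rot: [[-0.118, 0.993, 0.0], [0.993, 0.118, -0.0], [-0.0, 0.0, -1.0]]
ft_force: [0.2, -0.2, 0.1]
grip_width: 0.0858
gripper_force: 0.0
```

View pics/side1c.png

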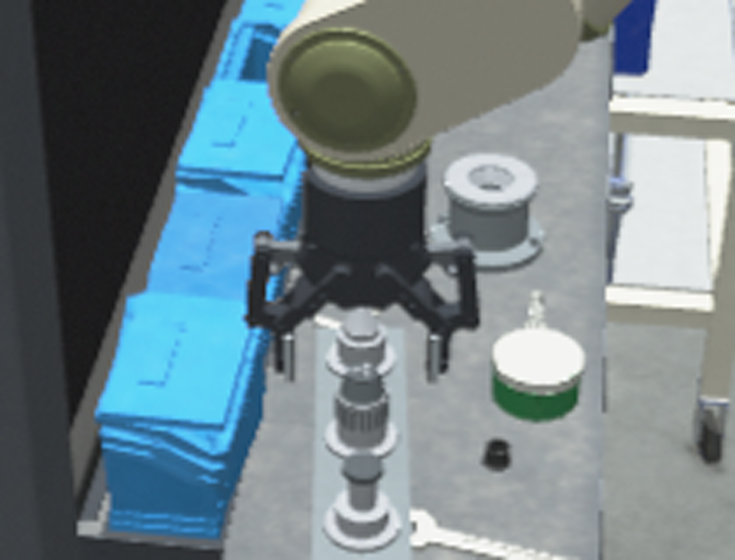

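The open fingers, at crop columns 285 and 435, straddle the knurled chuck at 361 evenly, and they clear the bins. I'll descend and grip.

```bash
python3 -m crank '[8.54,0,0,0.5,0, 8.54,0,0,0.5,0, 8.54,0,0,0.5,0, 8.54,0,0,0.5,0, 8.54,0,0,0.5,0, 8.54,0,0,0.5,0, 8.54,0,0,0,0, 8.54,0,0,0,0]' 40
python3 -m crank '[4.5,0,0,0,0, 4.5,0,0,0,0, 4.5,0,0,0,0, 4.5,0,0,0,0, 3.0,0,0,0,0, 3.0,0,0,0,0, 3.0,0,0,0,0, 3.0,0,0,0,0]'
python3 -m crank '[2.5,0,0,0,0, 2.5,0,0,0,0, 2.5,0,0,0,0, 2.5,0,0,0,0, 2.5,0,0,0,0, 2.5,0,0,0,0, 2.5,0,0,0,0, 2.5,0,0,0,0]' 90
```

```text
time_s: 4.95
position: [0.4555, 0.0814, 0.0732]
tool_rot: [[-0.119, 0.993, -0.0], [0.993, 0.119, 0.0], [0.0, -0.0, -1.0]]
ft_force: [-0.3, 0.6, 0.8]
grip_width: 0.0853
gripper_force: 0.0
time_s: 5.62
position: [0.4556, 0.0815, 0.0736]
tool_rot: [[-0.119, 0.993, 0.0], [0.993, 0.119, -0.0], [-0.0, 0.0, -1.0]]
ft_force: [-1.4, 0.4, 5.8]
grip_width: 0.032
gripper_force: 39.6
time_s: 6.28
position: [0.4556, 0.0815, 0.0738]
tool_rot: [[-0.119, 0.993, 0.0], [0.993, 0.119, -0.0], [-0.0, 0.0, -1.0]]
ft_force: [-3.2, -1.0, 7.6]
grip_width: 0.0309
gripper_force: 88.3
```

```bash
python3 -m crank '[2.5,0,0,-0.8,0, 2.5,0,0,-1.6,0, 2.5,0,0,-1.6,0, 2.5,0,0,-1.6,0, 2.5,0,0,-1.6,0, 2.5,0,0,-1.6,0, 2.5,0,0,-1.6,0, 2.5,0,0,-1.6,0]'
```

```text
time_s: 6.95
position: [0.4553, 0.0815, 0.1942]
tool_rot: [[-0.119, 0.993, -0.001], [0.993, 0.119, 0.0], [0.0, -0.0, -1.0]]
ft_force: [0.2, -0.3, -2.6]
grip_width: 0.0309
gripper_force: 89.3
```

```bash
python3 -m crank '[2.5,-1.0,-0.3,0,0, 2.5,-2.2,-0.7,0,0, 2.5,-2.2,-0.7,0,0, 2.5,-2.2,-0.7,0,0, 2.5,-2.2,-0.7,0,0, 2.5,-2.2,-0.7,0,0, 2.5,-2.2,-0.7,0,0, 2.5,-2.2,-0.7,0,0]'
python3 -m crank '[2.5,-2.2,-0.7,0,0, 2.5,-2.2,-0.7,0,0, 2.5,-2.2,-0.7,0,0, 2.5,-2.2,-0.7,0,0, 2.5,-2.2,-0.7,0,0, 2.5,-2.2,-0.7,0,0, 2.5,-1.5,-0.8,0,0, 2.5,0,0,0,0]'
python3 - <<'E'
from h import *
s=env.observe(); P=s["position"]; print(P)
ims=[]
for n in ["side","top"]:
    p=optics.get_image(n); save(p,n+"2.png")
    for q in ["chuck_grip","chuck_collar","socket_mouth"]:
        for r in spotter.look_for(p,q)[:4]:print(n,q,round(r["score"],2),np.round(np.array(r["at"])*[640,480],1))
    u=proj(p,P-[0,0,.0138]); print(n,"expected collar",u, "sock",proj(p,[.389,-.25,.062]))
    x,y=map(int,u); c=p["color"][max(y-60,0):y+60,max(x-50,0):x+50,::-1]
    ims.append(cv2.resize(c,(400,480),interpolation=cv2.INTER_CUBIC)); print(max(x-50,0),max(y-60,0))
cv2.imwrite("pics/c2.png",np.hstack(ims))
E
```

```text
time_s: 7.62
position: [0.4224, -0.089, 0.1924]
tool_rot: [[-0.118, 0.993, -0.001], [0.993, 0.118, 0.001], [0.001, -0.001, -1.0]]
ft_force: [0.9, -0.6, -2.6]
grip_width: 0.0307
gripper_force: 89.4
time_s: 8.28
position: [0.3899, -0.2422, 0.1923]
tool_rot: [[-0.116, 0.993, -0.001], [0.993, 0.116, 0.0], [0.0, -0.001, -1.0]]
ft_force: [-0.2, 0.1, -2.0]
grip_width: 0.0306
gripper_force: 89.5
[ 0.3898591  -0.24218547  0.19228729]
side chuck_grip 0.89 [321.4 344.1]
side chuck_grip 0.69 [283.5 335.1]
side chuck_grip 0.64 [351.4 163. ]
side chuck_grip 0.62 [292.  368.3]
side chuck_collar 0.96 [285.8 336.3]
side chuck_collar 0.96 [288.2 368.8]
side chuck_collar 0.94 [323.9 338.6]
side chuck_collar 0.63 [351.3 160.7]
side socket_mouth 0.6 [349.8 209.6]
side expected collar [351.74668433 165.18118206] sock [349.96158641 200.73146565]
301 105
top chuck_grip 0.83 [198.4 213.7]
top chuck_grip 0.76 [191.4 251.2]
top chuck_grip 0.58 [163.1 227.1]
top chuck_collar 0.8 [163.4 228.4]
top chuck_collar 0.79 [195.5 252.7]
top chuck_collar 0.6 [201.6 218.8]
top socket_mouth 0.73 [425.5 260.7]
top expected collar [448.84521956 264.70002346] sock [437.42003644 265.48075528]
398 204
```

View pics/c2.png

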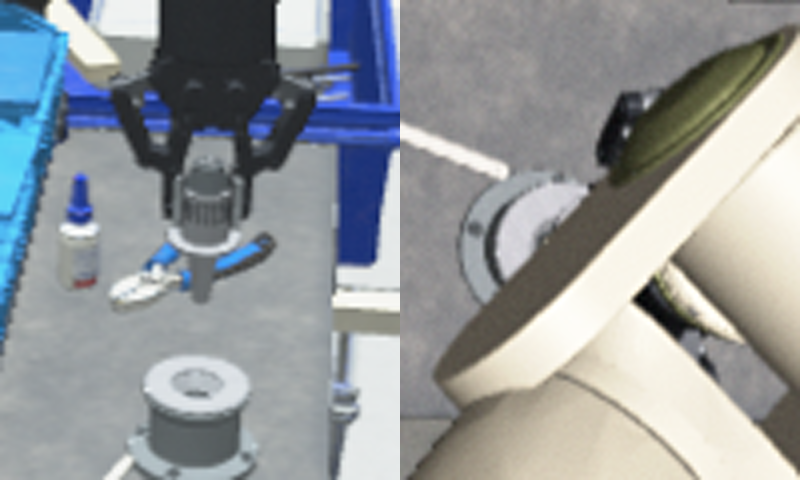

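The side view shows the chuck hanging straight, with its flange centre at crop (204,240), which is full (352,165) and matches the predicted position. The socket mouth is at crop (196,384). I'll shift 8 mm and then descend.

```bash
python3 -m crank '[2.5,-0.4,-0.1,0,0, 2.5,-0.4,-0.1,0.6,0, 2.5,0,0,1.2,0, 2.5,0,0,1.2,0, 2.5,0,0,1.2,0, 2.5,0,0,1.2,0, 2.5,0,0,1.2,0, 2.5,0,0,0,0]' 110
```

```text
time_s: 9.35
position: [0.3894, -0.2471, 0.1252]
tool_rot: [[-0.119, 0.993, -0.003], [0.993, 0.119, 0.003], [0.003, -0.002, -1.0]]
ft_force: [0.2, 0.7, -2.4]
grip_width: 0.03
gripper_force: 109.1
```

```bash
python3 -m crank '[2.5,0,0,0,0, 2.5,0,0,0,0, 2.5,0,0,0,0, 2.5,0,0,0,0, 2.5,0,0,0.3,0, 2.5,0,0,0.3,0, 2.5,0,0,0.3,0, 2.5,0,0,0,0]'
```

```text
time_s: 10.02
position: [0.39, -0.2474, 0.1177]
tool_rot: [[-0.119, 0.993, -0.001], [0.993, 0.119, 0.001], [0.001, -0.001, -1.0]]
ft_force: [-0.1, -0.5, -3.3]
grip_width: 0.0305
gripper_force: 109.1
```

```bash
python3 -m crank '[2.5,-0.27,-0.12,0,0, 2.5,0,0,0,0, 2.5,0,0,0.4,0, 2.5,0,0,0.4,0, 2.5,0,0,0.4,0, 2.5,0,0,0.4,0, 2.5,0,0,0.4,0, 2.5,0,0,0,0]'
```

```text
time_s: 10.68
position: [0.3892, -0.2506, 0.0976]
tool_rot: [[-0.119, 0.993, -0.001], [0.993, 0.119, 0.0], [0.0, -0.001, -1.0]]
ft_force: [-0.8, -1.7, -3.0]
grip_width: 0.0305
gripper_force: 109.2
```

```bash
python3 -m crank '[2.5,0,0,0,0, 2.5,0,0,0.2,0, 2.5,0,0,0.2,0, 2.5,0,0,0.2,0, 2.5,0,0,0.2,0, 2.5,0,0,0,0, 2.5,0,0,0,0, 2.5,0,0,0,0]'
```

```text
time_s: 11.35
position: [0.3893, -0.2509, 0.0903]
tool_rot: [[-0.119, 0.993, -0.0], [0.993, 0.119, -0.001], [-0.001, -0.0, -1.0]]
ft_force: [-2.7, -3.3, 0.4]
grip_width: 0.0303
gripper_force: 110.1
```

```bash
python3 -m crank '[2.5,-0.07,-0.07,0,0, 2.5,0,0,0.15,0, 2.5,0,0,0.15,0, 2.5,0,0,0.15,0, 2.5,0,0,0.15,0, 2.5,0,0,0,0, 2.5,0,0,0,0, 2.5,0,0,0,0]' 120
```

```text
time_s: 12.02
position: [0.3891, -0.2515, 0.0849]
tool_rot: [[-0.119, 0.993, 0.001], [0.993, 0.119, -0.001], [-0.001, 0.001, -1.0]]
ft_force: [-3.1, -1.5, 7.2]
grip_width: 0.0303
gripper_force: 118.7
```

Seating has begun: 7 N with small side forces.

```bash
python3 -m crank '[2.5,-0.02,-0.06,0.1,0, 2.5,0,0,0.15,0, 2.5,0,0,0.15,0, 2.5,0,0,0.15,0, 2.5,0,0,0.1,0, 2.5,0,0,0,0, 2.5,0,0,0,0, 2.5,0,0,0,0]'
```

```text
time_s: 12.68
position: [0.3891, -0.252, 0.0791]
tool_rot: [[-0.119, 0.993, 0.003], [0.993, 0.119, -0.002], [-0.002, 0.003, -1.0]]
ft_force: [-2.0, 0.0, 16.2]
grip_width: 0.0302
gripper_force: 119.3
```

```bash
python3 -m crank '[2.5,0,-0.02,0.1,0, 2.5,0,0,0.1,0, 2.5,0,0,0.1,0, 2.5,0,0,0.1,0, 2.5,0,0,0,0, 2.5,0,0,0,0, 2.5,0,0,0,0, 2.5,0,0,0,0]'
```

```text
time_s: 13.35
position: [0.3891, -0.2522, 0.0758]
tool_rot: [[-0.119, 0.993, 0.004], [0.993, 0.119, -0.003], [-0.003, 0.003, -1.0]]
ft_force: [-1.6, 1.5, 23.5]
grip_width: 0.0299
gripper_force: 121.6
```

```bash
python3 -m crank '[2.5,0,0,0.1,0, 2.5,0,0,0.1,0, 2.5,0,0,0,0, 2.5,0,0,0,0, 2.5,0,0,0,0, 2.5,0,0,0,0, 2.5,0,0,0,0, 2.5,0,0,0,0]'
```

```text
time_s: 14.02
position: [0.3892, -0.2523, 0.0757]
tool_rot: [[-0.119, 0.993, 0.005], [0.993, 0.119, -0.004], [-0.005, 0.004, -1.0]]
ft_force: [-8.4, 6.3, 48.1]
grip_width: 0.0305
gripper_force: 124.1
```

It has hit a hard stop: 2 mm more command gave no movement and 48 N. I'll ease off and release.

```bash
python3 -m crank '[2.5,0,0,-0.1,0, 2.5,0,0,-0.1,0, 2.5,0,0,0,0, 2.5,0,0,0,0, 6,0,0,0,0, 6,0,0,0,0, 6,0,0,0,0, 6,0,0,0,0]'
python3 -m crank '[8.54,0,0,0,0, 8.54,0,0,0,0, 8.54,0,0,0,0, 8.54,0,0,-0.8,0, 8.54,0,0,-1.5,0, 8.54,0,0,-1.5,0, 8.54,0,0,-1.5,0, 8.54,0,0,-1.5,0]'
python3 -m crank '[8.54,0,0,-2,0, 8.54,0,0,-2,0, 8.54,0,0,-2,0, 8.54,0,0,-2,0, 8.54,4,0,0,0, 8.54,4,0,0,0, 8.54,4,0,0,0, 8.54,0,0,0,0]'
python3 - <<'E'
from h import *
ims=[]
for n in ["side","top"]:
    p=optics.get_image(n); u=proj(p,[.389,-.251,.08]); x,y=map(int,u)
    ims.append(cv2.resize(p["color"][y-40:y+40,x-30:x+30,::-1],(400,533),interpolation=cv2.INTER_CUBIC))
    print(x-30,y-40,"collar",proj(p,[.389,-.251,.062]),"nose top",proj(p,[.389,-.251,.121]),"nose top if 13 high",proj(p,[.389,-.251,.134]))
cv2.imwrite("pics/c3.png",np.hstack(ims))
E
```

```text
time_s: 14.68
position: [0.3879, -0.2511, 0.0734]
tool_rot: [[-0.119, 0.993, -0.0], [0.993, 0.119, 0.001], [0.001, -0.0, -1.0]]
ft_force: [-0.0, -0.2, -0.8]
grip_width: 0.0598
gripper_force: 0.0
time_s: 15.35
position: [0.3879, -0.2515, 0.1431]
tool_rot: [[-0.119, 0.993, 0.0], [0.993, 0.119, -0.0], [-0.0, 0.0, -1.0]]
ft_force: [-0.1, 0.1, -0.1]
grip_width: 0.0854
gripper_force: 0.0
time_s: 16.02
position: [0.372, -0.127, 0.2225]
tool_rot: [[-0.122, 0.992, -0.0], [0.992, 0.122, 0.002], [0.002, -0.0, -1.0]]
ft_force: [0.4, -0.5, 0.6]
grip_width: 0.0854
gripper_force: 0.0
320 155 collar [349.98282133 200.53969448] nose top [351.10916545 182.23750645] nose top if 13 high [351.3641147  178.09478585]
410 225 collar [437.86998665 265.48619701] nose top [445.23800759 265.34562133] nose top if 13 high [446.97933477 265.31239826]
```

View pics/c3.png

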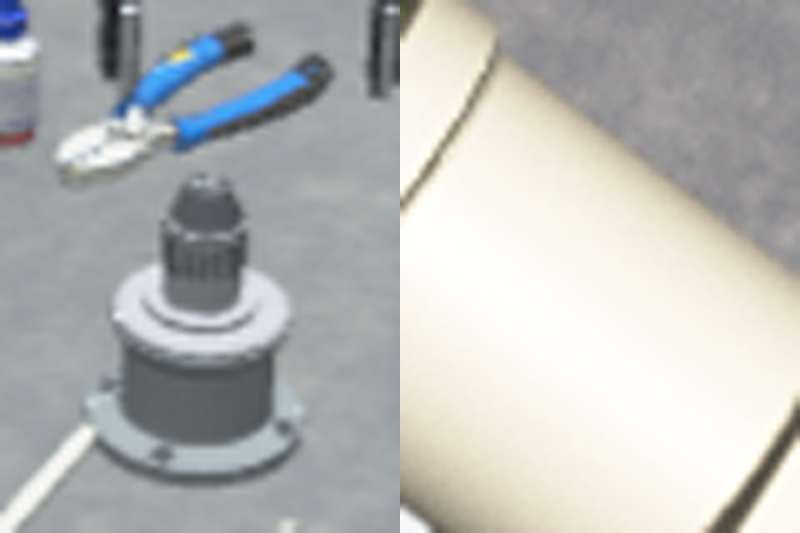

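The side crop shows the chuck upright, its flange flat on the socket's top face. The nose top is at full row 181, against 182 expected if seated and 178 if not. The gripper is clear.

```bash
python3 -c "
from rig import env
print(env.close_job())"
```

```text
the job is handed in; nothing more can be done
None
```

The drill chuck is seated in the taper socket with its flange down on the top face and the gripper clear; the lathe centre and saw arbor stayed in the rack, and the job was handed in at about 16 s with no verdict returned.

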